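Block and bleed the gauge line at the governor test ledge

ROBOT

A 7-joint arm with a two-finger parallel gripper is mounted at the origin on the work surface. World frame = base frame: x ahead of the robot, y to its left, z up, the work surface at z = 0. Lengths are in m, angles in rad, forces in N, time in s.
With the tool pointing down it reaches from about 0.425 to 0.925 m from the base axis. Payload 6.8 kg.
Tool frame: the origin (TCP) lies at the centre of the arm's flange, where the gripper is bolted on; the fingertips stand 173 mm ahead of it and the grasp point (between the pads) lies 155 mm ahead of it (r.hold_point_z is the distance from the TCP to the grasp point, in m); z points along the fingers, x is the direction in which the jaws open and shut, and the axes are right-handed (so a half turn about z gives the same grasp; the last joint's range is limited). The gripper opens to 85 mm and grips with 20 to 120 N. Pads are 22 mm wide; open, the fingers measure 114 mm over their backs; the gripper's body (76 mm by 85 mm) begins 54 mm behind the grasp point. The pads swing forward as they close: fully open they stand 13 mm farther back than shut.
Start: joints at [1.183, 0.477, 0.022, 1.555, -0.011, 1.109, -0.083], TCP at [0.186, -0.649, 0.405] pointing down, gripper open.
Joint ranges: [-2.96, 2.96], [-0.34, 2.1], [-1.41, 1.46], [0.24, 2.44], [-1.37, 4.51], [0.17, 1.92], [-2.96, 2.96]. Speed limits (rad/s): [2.39, 2.39, 3.14, 3.14, 3.14, 3.14, 3.14].

INTERFACE

Orientations are given as a rotation vector (axis times angle).
In Python, from bench import r gives the robot as it stands.
- The arm moves only by the tool apply_moves, never from a script. Its arguments are lists of equal length, an entry for each row: "dp": the shift along the tool's x, y, z scaled (see below), a list of three; "twist": the turn, a rotation vector about the tool's x, y, z scaled (see below), a list of three; "jaw": the closure in counts, from 0 (fully open) to 255 (shut). In form: {"dp": [[x, y, z], ...], "twist": [[rx, ry, rz], ...], "jaw": [jaw, ...]}. A call has 1 to 20 rows; each row shifts and turns the pose as measured when the row begins, along the tool's axes as they then stand; what a row does not reach is not made up. The controller multiplies each number of a shift by 12 cm and each number of a turn by 120 degrees. A row lasts 1/10 s, in which the tool goes at most 50 mm and 8.59 degrees, less where a joint would pass 70% of its speed; a pose out of reach is approached as far as the arm can. A call with a number of a shift or a turn outside -1 to 1 is refused whole. A call with a gripper value outside its range is refused whole. The fingers move at their own pace and stop on an object; "grip_force" is the grip in N (left out, the last holds). Time passes only in rows, so rows that do not move let the fingers close. It gives the time, the measured TCP pose, the force and the opening at its end, in the units of the state.
- r.get_obs(): the state, without advancing time (a new reading comes with each control period).
- r.grab_frame(name): name is "scene" or "top" or "wrist"; returns a dict with "color" (400x640x3 uint8, red, green, blue), "z_map" (400x640 float32, m along the optical axis (not along the pixel's ray), 0 where there is no reading), "intrinsics" (3x3 intrinsics, pixels), "R" (3x3) and "t" (3): a world point X has camera coordinates R X + t; the wrist camera has in their place "hand_eye" (4x4, takes a point from camera to tool coordinates, whose origin is the TCP and whose axes are the tool frame's). Camera axes: x right, y down, z forward; pixel columns grow to the right and rows downward; lengths in m; the calibration is good to about 2 mm. A picture is of the moment at which its call begins: read the wrist's pose just before it.
- r.hand_in(): hands the job in, once; it reports no verdict.
The state is a dict: "clock": time; "joints": joint angles; "qvel": joint speeds; "tau": joint torques, N m; "tcp_pos": TCP position; "orientation": TCP orientation; "contact_force": force on the tool from outside, world axes, zero at the start; "moment": the same for the moment, N m; "grip_width": finger opening in m.
Only numpy, scipy, OpenCV 4.12 (cv2) and the standard library are available. Lean on these libraries where they do the work, as an engineer would, in place of code of your own. Each camera call takes 0.05 s, during which the arm holds its last target.

TASK

Take the pressure off the gauge on the granite ledge. First close the block valve by pushing its blue lever round with a fingertip, all the way to its stop, so that it stands square across its pipe; only then open the bleed valve by pushing its red lever round to its stop, in line with its pipe above the brass funnel. Only push, easing each lever up to its stop without forcing it, and leave all the loose parts on and around the ledge where they are.

Things in the scene. Friction and masses are not known exactly. Their poses are not given: they have to be found in the camera images.
- block_lever (a joint): Angle (rad) of the block valve's lever (blue sleeve, supply pipe, right). 0 = open, in line with its pipe, pointing to ledge -y (right). Grows as it turns CLOCKWISE seen from above; pi/2 = hard stop, closed, square across the pipe, pointing to ledge -x (front, robot's side). Starts at 0 to 0.45. Dry friction about 0.32 N m (5 N at the sleeve's middle); no spring, stays where left.
- block_lever_pivot (a point): Turning axis (vertical) of the blue lever, at the height of the middle of the sleeve. Its axes are the ledge's: x to the ledge's back edge (away from the robot), y to its left, z up.
- blue_sleeve: Blue sleeve of the block valve's lever, the part to push: a flat bar 68 mm long, 18 mm wide, 12 mm high. Origin in its middle, 72 mm from the turning axis, 86 mm above the ledge's top (206 mm above the table); x points outward along the lever, z up. It runs from 38 to 106 mm from the axis. Below it is only the pipe, whose top lies 27 mm under the sleeve's underside.
- bleed_lever (a joint): Angle (rad) of the bleed valve's lever (red sleeve, branch pipe ending over the funnel). 0 = closed, square across its pipe, pointing to ledge +y (left). Grows as it turns COUNTER-CLOCKWISE seen from above; pi/2 = hard stop, open, in line with its pipe, pointing to ledge -x (front) above the funnel. Starts at 0 to 0.10. Same friction as the blue lever.
- bleed_lever_pivot (a point): Turning axis (vertical) of the red lever, at the height of the middle of the sleeve; 75 mm nearer the ledge's front and 180 mm further left than the blue lever's axis. Its axes are the ledge's (x to the back, y to the left, z up).
- red_sleeve: Red sleeve of the bleed valve's lever: same shape, sizes, height and axes as the blue sleeve. A push of more than 45 N on either sleeve would strain the valve's stop.
- ledge: Fixed dark granite slab 320 mm deep (x), 540 mm wide (y), top 120 mm above the table, on four posts. Origin on the table under its centre; x to its back edge, y to its left. Carries the pipework (pipe axis 42 mm above its top): riser at the right, block valve, gauge, branch with the bleed valve, spout over a brass funnel let into the slab. Nothing fixed on it is above 250 mm from the table.
- gauge: Fixed steel pressure gauge with a white dial facing up, 65 mm across and 27 mm high; its top is 246 mm above the table. Origin at the centre of its underside, on the pipe 95 mm left of the blue lever's axis.
- relief_valve: Loose bronze relief valve standing on the ledge, 86 mm tall, 38 mm thick, with an outlet that sticks out 36 mm to its own +y. Origin at the centre of its foot. Not to be disturbed.
- transducer: Loose black anodized rotary position transducer standing on the ledge with its 6 mm shaft up: 54 mm across, 72 mm tall, with a connector that sticks out 35 mm to its own +y. Origin at the centre of its foot. Not to be disturbed.
- yoke: Loose zinc-plated clevis yoke standing on the ledge, fork up: 46 x 32 mm, 53 mm tall. Origin at the centre of its foot. Not to be disturbed.
- spare_snubber: Loose copper pressure snubber standing on the ledge: 25 mm thick, 52 mm tall. Origin at the centre of its foot. Not to be disturbed.
- cup: Loose steel cup standing on the table under the funnel: 82 mm wide, 62 mm tall. Origin at the centre of its underside. Not to be disturbed.
- sample_bottle: Loose amber glass bottle standing on the table to the left of the ledge: 60 mm wide, 150 mm tall. Origin at the centre of its underside. Not to be disturbed.
- spanner: Loose steel spanner lying on the table to the right of the ledge: 190 mm long. Not to be disturbed.

How it is judged:
On the way, in this order (a step that is already met when the one before it is completed fails the run):
1. the blue block lever is closed to its stop, the red bleed lever still shut (value of joint block_lever above 1.49 rad and value of joint bleed_lever below 0.2 rad), for 0.2 s.
2. the red bleed lever is open to its stop (value of joint each of bleed_lever, block_lever above 1.49 rad), for 0.2 s.
At the end, for the whole second after the job is handed in: Blue block lever within 0.08 rad (4.6 degrees) of its closed stop and red bleed lever within 0.08 rad of its open stop, both at rest, the blue one closed before the red one was opened, and no loose part moved by more than 15 mm (all of step 2 and velocity of joint block_lever between -0.05 and 0.05 rad/s and velocity of joint bleed_lever between -0.05 and 0.05 rad/s); the robot touches nothing.
It fails at once if the bleed valve is opened while the block valve is not closed (value of joint bleed_lever above 0.25 rad and value of joint block_lever below 1.45 rad).
It fails at once if a lever is pushed with more than 45 N (contact force between anything else and blue_sleeve above 45 N or contact force between anything else and red_sleeve above 45 N).
It fails at once if a lever is pushed with something other than the fingers (contact force between the arm and blue_sleeve above 2 N or contact force between the arm and red_sleeve above 2 N).
It fails at once if a loose part is lifted, carried, knocked over or shifted by more than 15 mm (distance of any of relief_valve, transducer, yoke, spare_snubber, cup, sample_bottle, spanner from where it was at the start of the episode above 0.015 m).
It also fails if it takes over 67 s, if anything falls off the work surface, if the arm or the gripper's body presses on something with over 40 N, if the wrist force passes 120 N, or if a joint passes its speed limit or range.

## Working session

There is one attempt and no reset: what is moved stays moved. The work goes in short steps, Python scripts to look and compute and a tool call to move; the robot and the scene stay as the last step left them, time stands still between calls to the robot, and variables do not carry over. Pictures are saved under pics/ and viewed, and the job is handed in when it is done.

Besides the shell and the picture viewer there is one more tool, called after ">>>" as name(argument=value, ...) on one line, values as JSON. apply_moves: Moves the arm, as the interface text tells. Shifts and turns lie within -1 to 1; 1 stands for 12 cm of shift or 120 degrees of turn. Its arguments: {"type":"object","properties":{"dp":{"type":"array"},"twist":{"type":"array"},"jaw":{"type":"array"},"grip_force":{"type":"number"}},"required":["dp","twist","jaw"]}

```bash
ls; mkdir -p pics
python3 - <<'E'
from bench import r
import cv2,numpy as np
print(r.get_obs())
for n in("scene","top"):
    f=r.grab_frame(n); cv2.imwrite(f"pics/{n}0.png",f["color"][...,::-1]); np.savez(f"{n}0.npz",**f); print(n,f["intrinsics"],f["R"],f["t"])
E
```

```text
pics
{'clock': 0.0, 'joints': array([ 1.18291662,  0.47781578,  0.02233559,  1.55646707, -0.01148595,
        1.10929743, -0.08308336]), 'qvel': array([ 0.00013347,  0.00042107,  0.00110735,  0.00172148, -0.00091175,
       -0.00083905, -0.00119502]), 'tau': array([ 8.07487122e-04, -5.96462667e+01,  1.60864189e+00, -2.81201077e+01,
        1.25771749e-02,  9.40417754e-03,  5.92577592e-06]), 'tcp_pos': array([ 0.18632816, -0.64848224,  0.40370823]), 'orientation': array([-2.50873506e+00,  1.88933676e+00,  2.46623191e-03]), 'contact_force': array([-0.21921789, -0.18051004,  0.36022395]), 'moment': array([-0.02606762, -0.00331598,  0.03305734]), 'grip_width': 0.0853700664727782}
scene [[394.56365562   0.         317.54713882]
 [  0.         394.56365562 203.19272615]
 [  0.           0.           1.        ]] [[-0.47956988  0.87745137  0.00958293]
 [ 0.70487035  0.39170455 -0.5913758 ]
 [-0.52265718 -0.2768513  -0.80633915]] [ 0.28458747 -0.30647001  1.45585819]
top [[407.71217681   0.         319.61587624]
 [  0.         407.71217681 203.35274245]
 [  0.           0.           1.        ]] [[ 0.01902284 -0.99967143  0.01718059]
 [-0.99671153 -0.02031467 -0.07844382]
 [ 0.07876706 -0.01563187 -0.99677048]] [-0.0269479   0.5666397   1.33186399]
```

View pics/scene0.png

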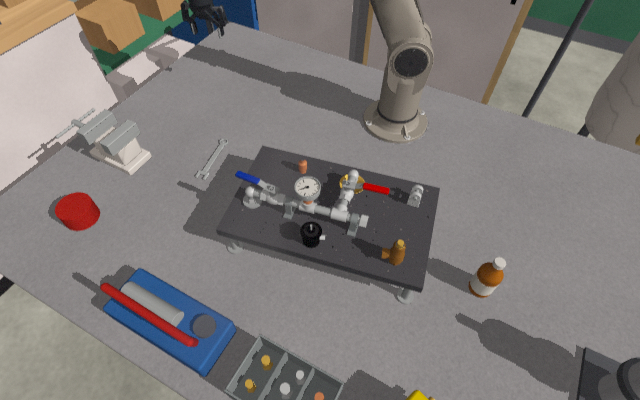

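View pics/top0.png

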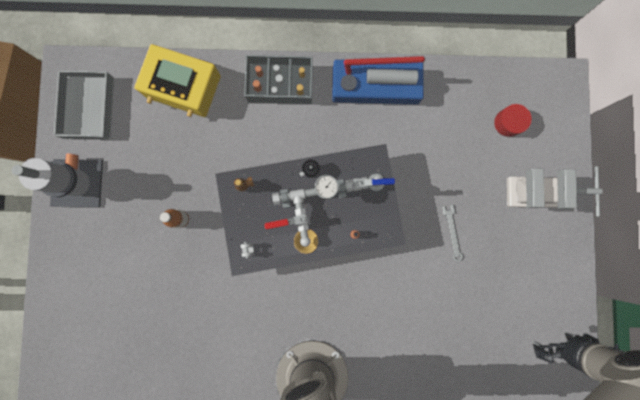

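Top view: the blue sleeve is at about (383,182), red at (276,224), gauge at (327,186) and copper snubber at (355,234). Next I measure the ledge frame and the sleeves.

```bash
cat > h.py <<'E'
import numpy as np,cv2
def load(n): return dict(np.load(n))
def pts(f):
    K=f["intrinsics"];z=f["z_map"].astype(float);v,u=np.mgrid[:400,:640]
    c=np.stack([(u-K[0,2])/K[0,0]*z,(v-K[1,2])/K[1,1]*z,z],-1)
    return (c-f["t"])@f["R"]
def ray(f,uv,h):
    K=f["intrinsics"];uv=np.atleast_2d(uv).astype(float)
    d=np.c_[(uv[:,0]-K[0,2])/K[0,0],(uv[:,1]-K[1,2])/K[1,1],np.ones(len(uv))]@f["R"]
    o=-f["R"].T@f["t"]
    return o+d*((h-o[2])/d[:,2])[:,None]
def proj(f,X):
    c=np.atleast_2d(X)@f["R"].T+f["t"];p=c@f["intrinsics"].T;return p[:,:2]/p[:,2:]
def mask(f,col):
    hsv=cv2.cvtColor(f["color"],cv2.COLOR_RGB2HSV);h,s,v=[hsv[...,i].astype(int) for i in range(3)]
    if col=="blue": return (abs(h-116)<14)&(s>130)&(v>50)
    return ((h<6)|(h>174))&(s>170)&(v>60)
E
python3 - <<'E'
from h import *
for n in("top","scene"):
    f=load(n+"0.npz");P=pts(f)
    ok=(f["z_map"]>0)
    near=ok&(P[...,0]>.2)&(P[...,0]<.8)&(abs(P[...,1])<.45)
    m=near&(abs(P[...,2]-.12)<.012)
    k,l,st,c=cv2.connectedComponentsWithStats(m.astype(np.uint8))
    print(n,[tuple(s) for s in st[1:] if s[4]>300], np.median(P[m][:,2]))
    X=P[m][:,:2].astype(np.float32)
    print("ledge rect",cv2.minAreaRect(X))
    for col in("blue","red"):
        mm=mask(f,col)&near&(P[...,2]>.17)
        q=P[mm];v,u=np.nonzero(mm)
        R=ray(f,np.c_[u,v],.212)[:,:2].astype(np.float32)
        print(col,len(q),np.median(q,0),"plane rect",cv2.minAreaRect(R),R.mean(0))
    tall=near&(P[...,2]>.235)&(P[...,2]<.26)
    q=P[tall];print("z>.235",len(q),np.median(q,0))
    print(cv2.minAreaRect(q[:,:2].astype(np.float32)))
E
```

```text
top [(np.int32(215), np.int32(144), np.int32(191), np.int32(133), np.int32(15455))] 0.11942022684401503
ledge rect ((0.5268411040306091, 0.09643644094467163), (0.3209455609321594, 0.7048718333244324), 11.257553100585938)
blue 115 [ 0.61969838 -0.19709376  0.21113901] plane rect ((0.6203042268753052, -0.19526509940624237), (0.017388859763741493, 0.06071944162249565), 1.2149837017059326) [ 0.6191531  -0.19593479]
red 103 [0.49122518 0.1095617  0.2111196 ] plane rect ((0.49160218238830566, 0.10976240783929825), (0.013870451599359512, 0.06265248358249664), 13.667191505432129) [0.49177963 0.10930478]
z>.235 413 [ 0.59727442 -0.0291649   0.24116031]
((0.5977158546447754, -0.028580687940120697), (0.06327389925718307, 0.06208279728889465), 46.80654525756836)
scene [(np.int32(216), np.int32(146), np.int32(224), np.int32(144), np.int32(15775))] 0.11938779813708944
ledge rect ((0.5274667143821716, 0.09364765882492065), (0.32612258195877075, 0.701710045337677), 11.289434432983398)
blue 153 [ 0.62399247 -0.19200672  0.21056863] plane rect ((0.6242234110832214, -0.19199144840240479), (0.01987382397055626, 0.0657043382525444), 2.828559637069702) [ 0.62419534 -0.1916985 ]
red 173 [0.49544885 0.11113988 0.21030446] plane rect ((0.4970771372318268, 0.11138113588094711), (0.021349063143134117, 0.0661095604300499), 12.3756742477417) [0.49706808 0.1117521 ]
z>.235 483 [ 0.59928437 -0.02861114  0.24101325]
((0.5987051725387573, -0.028303276747465134), (0.06438163667917252, 0.06298927217721939), 5.310819149017334)
```

Run:
```python
from h import *
for n in("top","scene"):
    f=load(n+"0.npz");P=pts(f)
    m=(f["z_map"]>0)&(abs(P[...,2]-.12)<.012)&(P[...,0]>.2)&(P[...,0]<.8)&(abs(P[...,1])<.45)
    k,l,st,c=cv2.connectedComponentsWithStats(m.astype(np.uint8))
    i=1+np.argmax(st[1:,4]);X=P[l==i][:,:2].astype(np.float32)
    (c,s,a)=cv2.minAreaRect(X);print(n,c,s,a)
    if s[0]>s[1]: a-=90
    y=np.radians(a);ex=np.array([np.cos(y),np.sin(y)]);ey=np.array([-ex[1],ex[0]])
    out={}
    for col,sgn in(("blue",-1),("red",1)):
        mm=mask(f,col)&(P[...,2]>.17)&(P[...,2]<.23)&(P[...,0]<.8)&(abs(P[...,1])<.45)
        v,u=np.nonzero(mm);R=ray(f,np.c_[u,v],.212)[:,:2].astype(np.float32)
        r=cv2.minAreaRect(R);A=r[2]+(90 if r[1][1]>r[1][0] else 0);A=np.radians(A)
        d=np.array([np.cos(A),np.sin(A)]);d*=np.sign(d@ey)*sgn
        c0=np.array(r[0]);pv=c0-.072*d
        ang=np.arctan2(d@ex,sgn*(d@ey))
        print(col,"sleeve",c0,"dir deg",np.degrees(np.arctan2(d[1],d[0])),"pivot",pv,"joint",-ang)
        out[col]=pv
    dd=out["red"]-out["blue"];print("offset in ledge",dd@ex,dd@ey)
    tall=(P[...,2]>.235)&(P[...,2]<.26)&(P[...,0]>.2)&(P[...,0]<.8)&(abs(P[...,1])<.45)
    g=np.array(cv2.minAreaRect(P[tall][:,:2].astype(np.float32))[0]);print("blue pivot from gauge",g-.095*ey, "blue pivot from ledge ang")
    # heights of loose stuff, in ledge frame
    oth=(P[...,2]>.132)&(P[...,2]<.3)&(abs((P[...,:2]-c)@ex)<.165)&(abs((P[...,:2]-c)@ey)<.275)
    k,l,st,cc=cv2.connectedComponentsWithStats(oth.astype(np.uint8))
    for i in range(1,k):
        if st[i,4]>15:
            q=P[l==i];ql=(q[:,:2]-c);print("comp",st[i,4],cc[i].round(),"ledge x",(ql@ex).min().round(3),(ql@ex).max().round(3),"y",(ql@ey).min().round(3),(ql@ey).max().round(3),"zmax",q[:,2].max().round(3),"world",q.mean(0).round(3))
```

```text
top (0.5428159832954407, 0.016180455684661865) (0.3209455609321594, 0.5412110090255737) 11.257553100585938
blue sleeve [ 0.62030423 -0.1952651 ] dir deg -88.78501629829408 pivot [ 0.61877755 -0.12328129] joint 0.1752759013704839
red sleeve [0.49160218 0.10976241] dir deg 103.66719150543214 pivot [0.50861447 0.03980112] joint 0.04205612394707022
offset in ledge -0.07620660611124416 0.18145062031020376
blue pivot from gauge [ 0.61626172 -0.12175285] blue pivot from ledge ang
comp 265 [310. 168.] ledge x 0.089 0.142 y -0.049 0.011 zmax 0.193 world [0.659 0.018 0.169]
comp 1959 [319. 199.] ledge x -0.11 0.077 y -0.254 0.135 zmax 0.251 world [ 0.566 -0.012  0.196]
comp 188 [243. 184.] ledge x 0.086 0.125 y 0.155 0.208 zmax 0.208 world [0.609 0.214 0.172]
comp 35 [354. 234.] ledge x -0.113 -0.089 y -0.13 -0.107 zmax 0.163 world [ 0.467 -0.118  0.157]
comp 142 [247. 250.] ledge x -0.112 -0.067 y 0.19 0.221 zmax 0.174 world [0.415 0.199 0.156]
scene (0.5430924296379089, 0.015373438596725464) (0.32612258195877075, 0.5420727729797363) 11.289434432983398
blue sleeve [ 0.62422341 -0.19199145] dir deg -87.17144036293031 pivot [ 0.62067038 -0.12007917] joint 0.14767012278769737
red sleeve [0.49707714 0.11138114] dir deg 102.3756742477417 pivot [0.51250822 0.04105417] joint 0.018958461233785594
offset in ledge -0.0745249850270284 0.1791899359254378
blue pivot from gauge [ 0.61730288 -0.1214651 ] blue pivot from ledge ang
comp 84 [302. 165.] ledge x -0.105 -0.085 y -0.13 -0.105 zmax 0.172 world [ 0.475 -0.116  0.152]
comp 2952 [312. 197.] ledge x -0.105 0.079 y -0.254 0.136 zmax 0.248 world [ 0.583 -0.023  0.19 ]
comp 214 [415. 195.] ledge x -0.107 -0.065 y 0.19 0.224 zmax 0.175 world [0.422 0.202 0.158]
comp 437 [311. 233.] ledge x 0.089 0.144 y -0.048 0.011 zmax 0.194 world [0.666 0.02  0.164]
comp 376 [395. 253.] ledge x 0.098 0.128 y 0.156 0.21 zmax 0.208 world [0.621 0.221 0.17 ]
```

```bash
cat >> h.py <<'E'
from scipy.spatial.transform import Rotation as Ro
YAW=np.radians(11.27)
ex=np.array([np.cos(YAW),np.sin(YAW)]);ey=np.array([-ex[1],ex[0]])
BP=np.array([.618,-.122]);RP=np.array([.511,.0405])
def where(o):
    M=Ro.from_rotvec(o["orientation"]).as_matrix()
    print("t %.2f"%o["clock"],"tcp",o["tcp_pos"].round(4),"toolx deg %.2f"%np.degrees(np.arctan2(M[1,0],M[0,0])),"tilt",M[:,2].round(3),"F",o["contact_force"].round(1),"w %.3f"%o["grip_width"],"j",o["joints"].round(2))
    return M
def goto(o,p,yawdeg):
    "remaining shift/turn in tool axes, in move units"
    M=where(o);d=M.T@(np.array(p)-o["tcp_pos"])/.12
    a=np.radians(yawdeg);T=np.array([[np.cos(a),np.sin(a),0],[np.sin(a),-np.cos(a),0],[0,0,-1]])
    w=Ro.from_matrix(M.T@T).as_rotvec()/np.radians(120)
    print("target",np.round(p,4),"dp units",d.round(3),"twist units",w.round(3))
def station(P,dirdeg,r,h,side,z):
    "tcp at radius r along lever, h to the side (+1 = ccw side)"
    a=np.radians(dirdeg);d=np.array([np.cos(a),np.sin(a)]);n=np.array([-d[1],d[0]])
    return np.r_[P+r*d+side*h*n,z]
E
python3 - <<'E'
from h import *
from bench import r
for n in("top","scene"):
    P=pts(load(n+"0.npz"));ok=load(n+"0.npz")["z_map"]>0
    for nm,c,rad,side,angs in(("blue",BP,.078,1,range(-88,-170,-10)),("red",RP,.062,-1,range(103,195,10))):
        for hh in(.035,.021):
            o=[]
            for a in angs:
                s=station(c,a,rad,hh,side,0)[:2]
                dd=np.abs(P[...,:2]-s).max(-1)<.018
                o.append((P[ok&dd][:,2].max() if (ok&dd).any() else 0).round(3))
            print(n,nm,hh,o)
o=r.get_obs()
goto(o,station(BP,-88,.078,.04,1,.46),92)
E
```

```text
top blue 0.035 [np.float64(0.171), np.float64(0.214), np.float64(0.216), np.float64(0.216), np.float64(0.214), np.float64(0.127), np.float64(0.127), np.float64(0.127), np.float64(0.126)]
top blue 0.021 [np.float64(0.214), np.float64(0.216), np.float64(0.216), np.float64(0.216), np.float64(0.127), np.float64(0.127), np.float64(0.127), np.float64(0.126), np.float64(0.126)]
top red 0.035 [np.float64(0.13), np.float64(0.208), np.float64(0.215), np.float64(0.216), np.float64(0.216), np.float64(0.216), np.float64(0.127), np.float64(0.127), np.float64(0.129), np.float64(0.129)]
top red 0.021 [np.float64(0.214), np.float64(0.215), np.float64(0.216), np.float64(0.216), np.float64(0.216), np.float64(0.127), np.float64(0.129), np.float64(0.129), np.float64(0.129), np.float64(0.178)]
scene blue 0.035 [np.float64(0.177), np.float64(0.213), np.float64(0.215), np.float64(0.215), np.float64(0.212), np.float64(0.126), np.float64(0.126), np.float64(0.124), np.float64(0.124)]
scene blue 0.021 [np.float64(0.214), np.float64(0.215), np.float64(0.215), np.float64(0.214), np.float64(0.126), np.float64(0.126), np.float64(0.123), np.float64(0.124), np.float64(0.124)]
scene red 0.035 [np.float64(0.123), np.float64(0.214), np.float64(0.215), np.float64(0.215), np.float64(0.215), np.float64(0.213), np.float64(0.124), np.float64(0.124), np.float64(0.125), np.float64(0.125)]
scene red 0.021 [np.float64(0.215), np.float64(0.215), np.float64(0.215), np.float64(0.215), np.float64(0.213), np.float64(0.124), np.float64(0.125), np.float64(0.127), np.float64(0.171), np.float64(0.178)]
t 0.10 tcp [ 0.1863 -0.6485  0.4038] toolx deg -73.97 tilt [-0.001  0.002 -1.   ] F [-0.7  1.  -1.2] w 0.085 j [ 1.18  0.48  0.02  1.56 -0.01  1.11 -0.08]
target [ 0.6607 -0.1986  0.46  ] dp units [-2.513 -4.835 -0.465] twist units [-1.000e-03  0.000e+00 -1.383e+00]
```

>>> apply_moves(dp=[[0,0,-0.25],[0,0,-0.25],[-0.17,-0.33,0],[-0.17,-0.33,0],[-0.17,-0.33,0],[-0.17,-0.33,0],[-0.17,-0.33,0],[-0.17,-0.33,0],[-0.17,-0.33,0],[-0.17,-0.33,0],[-0.17,-0.33,0],[-0.17,-0.33,0]], twist=[[0,0,0],[0,0,0],[0,0,0],[0,0,0],[0,0,0],[0,0,0],[0,0,0],[0,0,0],[0,0,0],[0,0,0],[0,0,0],[0,0,0]], jaw=[255,255,255,255,255,255,255,255,255,255,255,255], grip_force=60)

```text
clock: 1.3
tcp_pos: [0.5155, -0.3389, 0.4598]
orientation: [2.493, -1.911, -0.019]
contact_force: [0.1, -1.1, -0.8]
grip_width: -0.0003
```

>>> apply_moves(dp=[[0,0,0],[0,0,0],[0,0,0],[0,0,0],[0,0,0],[0,0,0],[0,0,0],[0,0,0],[0,0,0],[0,0,0],[0,0,0],[0,0,0],[0,0,0],[0,0,0],[0,0,0],[0,0,0],[0,0,0],[0,0,0],[0,0,0],[0,0,0]], twist=[[0,0,-0.07],[0,0,-0.07],[0,0,-0.07],[0,0,-0.07],[0,0,-0.07],[0,0,-0.07],[0,0,-0.07],[0,0,-0.07],[0,0,-0.07],[0,0,-0.07],[0,0,-0.07],[0,0,-0.07],[0,0,-0.07],[0,0,-0.07],[0,0,-0.07],[0,0,-0.07],[0,0,-0.07],[0,0,-0.07],[0,0,-0.07],[0,0,-0.05]], jaw=[255,255,255,255,255,255,255,255,255,255,255,255,255,255,255,255,255,255,255,255])

```text
clock: 3.3
tcp_pos: [0.5197, -0.3282, 0.4489]
orientation: [-2.105, -2.289, 0.004]
contact_force: [0.3, -0.4, -0.7]
grip_width: 0.0001
```

Run:
```python
from h import *
from bench import r
o=r.get_obs()
goto(o,station(BP,-88,.078,.04,1,.46),92)
```

```text
t 3.30 tcp [ 0.5197 -0.3282  0.4489] toolx deg 94.79 tilt [-0.025  0.02  -0.999] F [ 0.3 -0.4 -0.7] w 0.000 j [ 0.98  0.44 -0.7   1.61  0.28  1.24  1.88]
target [ 0.6607 -0.1986  0.46  ] dp units [ 0.98   1.259 -0.101] twist units [-0.011 -0.01   0.023]
```

>>> apply_moves(dp=[[0.2,0.25,-0.02],[0.2,0.25,-0.02],[0.2,0.25,-0.02],[0.19,0.25,-0.02],[0.19,0.25,-0.02],[0,0,0]], twist=[[-0.011,-0.01,0.023],[0,0,0],[0,0,0],[0,0,0],[0,0,0],[0,0,0]], jaw=[255,255,255,255,255,255])

```text
clock: 3.9
tcp_pos: [0.6667, -0.2043, 0.4559]
orientation: [-2.184, -2.25, 0.007]
contact_force: [0.7, 0.8, 0.7]
grip_width: -0.0002
```

Run:
```python
from h import *
from bench import r
o=r.get_obs()
goto(o,station(BP,-88,.078,.04,1,.37),92)
f=r.grab_frame("wrist");cv2.imwrite("pics/w1.png",f["color"][...,::-1]);print(f["hand_eye"].round(3))
```

```text
t 3.90 tcp [ 0.6667 -0.2043  0.4559] toolx deg 91.70 tilt [-0.008  0.001 -1.   ] F [0.7 0.8 0.7] w -0.000 j [ 0.65  0.57 -0.69  1.4   0.36  1.31  1.54]
target [ 0.6607 -0.1986  0.37  ] dp units [ 0.048 -0.043  0.716] twist units [-0.004 -0.001 -0.003]
[[ 1.    -0.    -0.001  0.   ]
 [ 0.     0.953  0.303 -0.077]
 [ 0.001 -0.303  0.953  0.03 ]
 [ 0.     0.     0.     1.   ]]
```

View pics/w1.png

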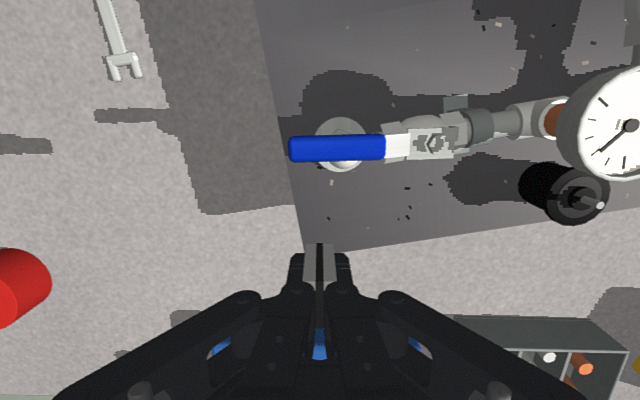

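The wrist view shows the blue sleeve at (288–386,148), with the shut fingertips at (320,250) behind it and clear of everything. I'll descend.

>>> apply_moves(dp=[[0.048,-0.03,0.2],[0,0,0.2],[0,0,0.2],[0,0,0.12],[0,0,0]], twist=[[-0.004,0,0],[0,0,0],[0,0,0],[0,0,0],[0,0,0]], jaw=[255,255,255,255,255])

```text
clock: 4.45
tcp_pos: [0.6584, -0.2062, 0.3651]
orientation: [2.197, 2.245, -0.009]
contact_force: [-0.8, 0.5, 0.5]
grip_width: 0.0001
```

Run:
```python
from h import *
from bench import r
o=r.get_obs()
goto(o,station(BP,-88,.078,.022,1,.37),92)
f=r.grab_frame("wrist");cv2.imwrite("pics/w2.png",f["color"][...,::-1])
```

```text
t 4.45 tcp [ 0.6584 -0.2062  0.3651] toolx deg 91.24 tilt [-0.004 -0.004 -1.   ] F [-0.8  0.5  0.5] w 0.000 j [ 0.65  0.62 -0.66  1.52  0.41  1.15  1.5 ]
target [ 0.6427 -0.1992  0.37  ] dp units [ 0.061 -0.13  -0.04 ] twist units [-0.002  0.002 -0.006]
```

View pics/w2.png

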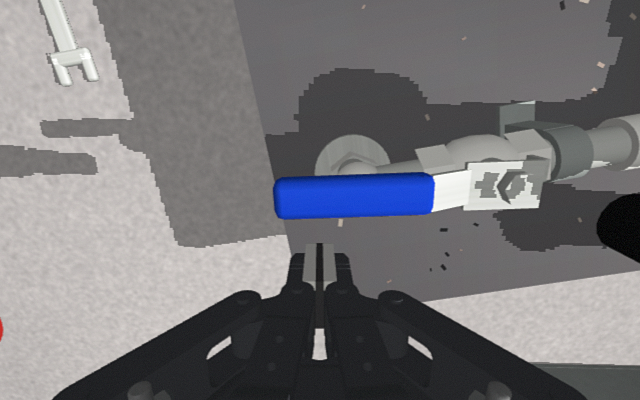

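>>> apply_moves(dp=[[0.03,-0.05,-0.03],[0.03,-0.05,0],[0,-0.03,0],[-0.012,-0.047,0],[-0.012,-0.047,0],[-0.012,-0.047,0],[-0.012,-0.047,0],[-0.012,-0.047,0]], twist=[[0,0,0],[0,0,0],[0,0,0],[0,0,0.033],[0,0,0.033],[0,0,0.033],[0,0,0.033],[0,0,0.033]], jaw=[255,255,255,255,255,255,255,255])

```text
clock: 5.3
tcp_pos: [0.6154, -0.2023, 0.379]
orientation: [2.546, 1.808, 0.021]
contact_force: [4.5, -1.4, -2.6]
grip_width: -0.0
```

```bash
cat >> h.py <<'E'
def inlever(o,P,side):
    "tool pose relative to pivot in tool axes; assumes tool x = -lever dir"
    M=where(o);d=M[:2,:2].T@(o["tcp_pos"][:2]-P);print("tool rel pivot, tool axes mm",(d*1e3).round(1))
def lever(f,col,P):
    "lever direction from sleeve pixels on plane .212"
    m=mask(f,col);Q=pts(f);m&=(Q[...,2]>.18)&(Q[...,2]<.23)&(Q[...,0]<.8)&(abs(Q[...,1])<.45)
    v,u=np.nonzero(m);R=ray(f,np.c_[u,v],.212)[:,:2];d=R.mean(0)-P
    q=cv2.minAreaRect(R.astype(np.float32))
    print(col,len(R),"dir via centre %.1f"%np.degrees(np.arctan2(d[1],d[0])),"rmid %.3f"%np.hypot(*d),"rect",q)
E
python3 - <<'E'
from h import *
from bench import r
o=r.get_obs();inlever(o,BP,1)
f=r.grab_frame("wrist");cv2.imwrite("pics/w3.png",f["color"][...,::-1])
for n in("top","scene"):
    g=r.grab_frame(n);lever(g,"blue",BP);lever(g,"red",RP)
E
```

```text
t 5.30 tcp [ 0.6154 -0.2023  0.379 ] toolx deg 70.75 tilt [ 0.022 -0.008 -1.   ] F [ 4.5 -1.4 -2.6] w -0.000 j [ 0.66  0.52 -0.61  1.63  0.34  1.08  1.19]
tool rel pivot, tool axes mm [-76.7  24.1]
blue 95 dir via centre -105.5 rmid 0.067 rect ((0.600689709186554, -0.18862448632717133), (0.054520342499017715, 0.017610492184758186), 79.82732391357422)
red 102 dir via centre 105.6 rmid 0.072 rect ((0.4913351237773895, 0.1106322780251503), (0.013611871749162674, 0.06101923808455467), 11.772644996643066)
blue 85 dir via centre -101.1 rmid 0.057 rect ((0.607338547706604, -0.17862705886363983), (0.04078306630253792, 0.01860487461090088), 77.9784164428711)
red 174 dir via centre 100.9 rmid 0.073 rect ((0.49729615449905396, 0.11142374575138092), (0.021470896899700165, 0.06603315472602844), 12.79047679901123)
```

View pics/w3.png

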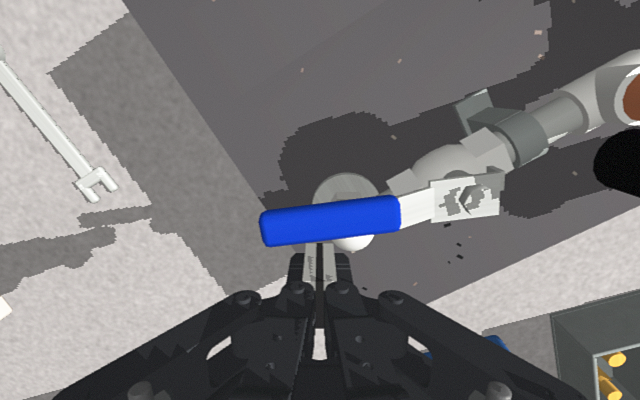

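Run:
```python
from h import *
from bench import r
o=r.get_obs()
goto(o,station(BP,-108,.078,.023,1,.368),72)
```

```text
t 5.45 tcp [ 0.6152 -0.2022  0.3789] toolx deg 71.00 tilt [ 0.019 -0.008 -1.   ] F [ 2.  -0.7  0.3] w 0.000 j [ 0.66  0.52 -0.61  1.63  0.34  1.08  1.19]
target [ 0.6158 -0.2033  0.368 ] dp units [-0.007  0.006  0.091] twist units [ 0.01   0.001 -0.008]
```

>>> apply_moves(dp=[[0,0,0.05],[0,0,0.05],[-0.012,-0.047,0.015],[-0.012,-0.047,0.015],[-0.012,-0.047,0.015],[-0.012,-0.047,0.015],[-0.012,-0.047,0.015],[-0.012,-0.047,0.015],[0,0,0]], twist=[[0.01,0,0],[0,0,0],[0.002,0,0.033],[0.002,0,0.033],[0.002,0,0.033],[0.002,0,0.033],[0.002,0,0.033],[0.002,0,0.033],[0,0,0]], jaw=[255,255,255,255,255,255,255,255,255])

```text
clock: 6.35
tcp_pos: [0.5856, -0.197, 0.3576]
orientation: [-2.874, -1.241, 0.011]
contact_force: [-0.6, -0.2, -0.2]
grip_width: -0.0004
```

Run:
```python
from h import *
from bench import r
o=r.get_obs();inlever(o,BP,1)
f=r.grab_frame("wrist");cv2.imwrite("pics/w4.png",f["color"][...,::-1])
for n in("top","scene"):
    g=r.grab_frame(n);lever(g,"blue",BP);lever(g,"red",RP)
```

```text
t 6.35 tcp [ 0.5856 -0.197   0.3576] toolx deg 46.70 tilt [-0.011  0.007 -1.   ] F [-0.6 -0.2 -0.2] w -0.000 j [ 0.61  0.49 -0.52  1.71  0.27  1.03  0.81]
tool rel pivot, tool axes mm [-76.8  27.8]
blue 120 dir via centre -130.6 rmid 0.071 rect ((0.5708754658699036, -0.178353413939476), (0.06290747225284576, 0.018085159361362457), 52.20696258544922)
red 102 dir via centre 105.6 rmid 0.071 rect ((0.4917793869972229, 0.1092141792178154), (0.01393532007932663, 0.06049028038978577), 12.466235160827637)
blue 91 dir via centre -129.6 rmid 0.064 rect ((0.5753504037857056, -0.17682263255119324), (0.06335490942001343, 0.016582293435931206), 53.092830657958984)
red 175 dir via centre 101.0 rmid 0.073 rect ((0.4974488914012909, 0.111458420753479), (0.021784145385026932, 0.06603315472602844), 12.79047679901123)
```

View pics/w4.png

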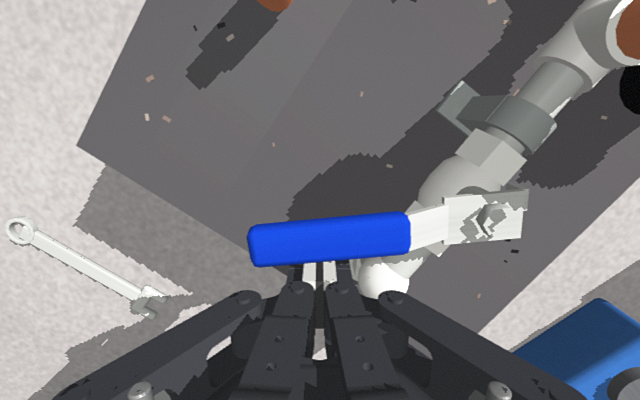

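>>> apply_moves(dp=[[-0.013,-0.047,-0.03],[-0.013,-0.047,-0.03],[-0.013,-0.047,-0.02],[-0.013,-0.047,0.005],[-0.013,-0.047,0.005],[-0.013,-0.047,0.005],[0,0,0]], twist=[[0,0,0.028],[0,0,0.028],[0,0,0.028],[0,0,0.028],[0,0,0.028],[0,0,0.028],[0,0,0]], jaw=[255,255,255,255,255,255,255])

```text
clock: 7.2
tcp_pos: [0.5594, -0.1799, 0.3642]
orientation: [-3.053, -0.716, 0.009]
contact_force: [-0.3, 0.3, -0.2]
grip_width: -0.0006
```

Run:
```python
from h import *
from bench import r
o=r.get_obs();inlever(o,BP,1)
f=r.grab_frame("wrist");cv2.imwrite("pics/w5.png",f["color"][...,::-1])
for n in("top","scene"):
    g=r.grab_frame(n);lever(g,"blue",BP)
```

```text
t 7.20 tcp [ 0.5594 -0.1799  0.3642] toolx deg 26.39 tilt [-0.007  0.004 -1.   ] F [-0.3  0.3 -0.2] w -0.001 j [ 0.56  0.42 -0.46  1.78  0.21  1.    0.48]
tool rel pivot, tool axes mm [-78.3  25.8]
blue 115 dir via centre -151.7 rmid 0.072 rect ((0.5533705353736877, -0.15862664580345154), (0.06313957273960114, 0.017812833189964294), 31.666364669799805)
blue 121 dir via centre -150.6 rmid 0.071 rect ((0.5563870668411255, -0.15617574751377106), (0.06383822858333588, 0.015980971977114677), 32.21980285644531)
```

View pics/w5.png

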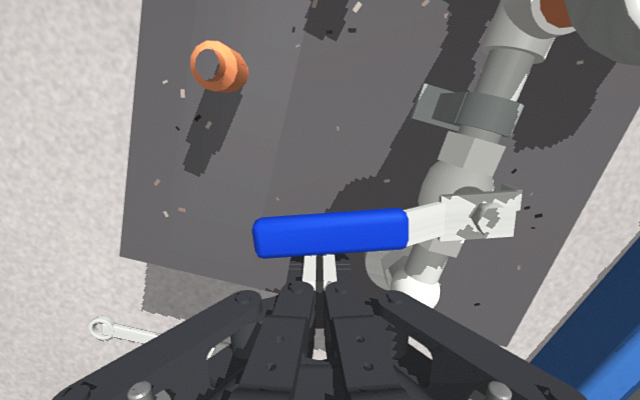

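>>> apply_moves(dp=[[-0.013,-0.047,0],[-0.013,-0.047,0],[-0.01,-0.035,0],[0,0,0]], twist=[[0,0,0.028],[0,0,0.028],[0,0,0.022],[0,0,0]], jaw=[255,255,255,255])

```text
clock: 7.75
tcp_pos: [0.5505, -0.1701, 0.3635]
orientation: [-3.103, -0.464, 0.007]
contact_force: [-0.1, 0.1, 0.1]
grip_width: 0.0002
```

>>> apply_moves(dp=[[-0.005,-0.02,0],[-0.005,-0.02,0],[-0.003,-0.015,0]], twist=[[0,0,0.01],[0,0,0.01],[0,0,0.008]], jaw=[255,255,255])

```text
clock: 8.05
tcp_pos: [0.5476, -0.1657, 0.3634]
orientation: [-3.118, -0.37, 0.007]
contact_force: [2.4, -3.6, 0.7]
grip_width: -0.0004
```

Run:
```python
from h import *
from bench import r
o=r.get_obs();inlever(o,BP,1)
for n in("top","scene"):
    g=r.grab_frame(n);lever(g,"blue",BP)
```

```text
t 8.05 tcp [ 0.5476 -0.1657  0.3634] toolx deg 13.55 tilt [-0.004  0.001 -1.   ] F [ 2.4 -3.6  0.7] w -0.000 j [ 0.52  0.39 -0.42  1.82  0.19  0.98  0.25]
tool rel pivot, tool axes mm [-78.7  26. ]
blue 97 dir via centre -164.4 rmid 0.074 rect ((0.5458657145500183, -0.143079936504364), (0.0639159232378006, 0.015402339398860931), 16.118013381958008)
blue 129 dir via centre -163.7 rmid 0.071 rect ((0.5497616529464722, -0.14218100905418396), (0.06562149524688721, 0.01786082424223423), 17.548240661621094)
```

>>> apply_moves(dp=[[-0.003,-0.015,0],[-0.003,-0.015,0],[-0.003,-0.015,0]], twist=[[0,0,0.006],[0,0,0.006],[0,0,0.006]], jaw=[255,255,255])

```text
clock: 8.45
tcp_pos: [0.5451, -0.1608, 0.3634]
orientation: [-3.125, -0.309, 0.007]
contact_force: [1.7, -3.4, 1.3]
grip_width: 0.0002
```

>>> apply_moves(dp=[[-0.002,-0.012,0],[-0.002,-0.012,0]], twist=[[0,0,0],[0,0,0]], jaw=[255,255])

```text
clock: 8.65
tcp_pos: [0.5439, -0.1577, 0.3634]
orientation: [-3.125, -0.308, 0.007]
contact_force: [2.1, -3.6, 0.2]
grip_width: -0.0
```

Run:
```python
from h import *
from bench import r
o=r.get_obs();inlever(o,BP,1)
for n in("top","scene"):
    g=r.grab_frame(n);lever(g,"blue",BP)
```

```text
t 8.65 tcp [ 0.5439 -0.1577  0.3634] toolx deg 11.26 tilt [-0.005  0.001 -1.   ] F [ 2.1 -3.6  0.2] w -0.000 j [ 0.51  0.38 -0.42  1.84  0.18  0.97  0.2 ]
tool rel pivot, tool axes mm [-79.6  20.5]
blue 89 dir via centre -170.6 rmid 0.075 rect ((0.5442087650299072, -0.13565967977046967), (0.06450966000556946, 0.015650909394025803), 12.493659019470215)
blue 129 dir via centre -170.0 rmid 0.071 rect ((0.5475441813468933, -0.13448747992515564), (0.0647430270910263, 0.01824004575610161), 12.119722366333008)
```

Nearly there, with the force still at the friction level. I'll continue in small steps.

>>> apply_moves(dp=[[0,-0.009,0]], twist=[[0,0,0]], jaw=[255])

```text
clock: 8.85
tcp_pos: [0.5436, -0.1565, 0.3634]
orientation: [-3.125, -0.308, 0.008]
contact_force: [0.9, -4.5, 2.0]
grip_width: 0.0001
```

>>> apply_moves(dp=[[0,-0.009,0]], twist=[[0,0,0]], jaw=[255])

```text
clock: 8.95
tcp_pos: [0.5434, -0.156, 0.3635]
orientation: [-3.126, -0.308, 0.007]
contact_force: [2.7, -6.9, -0.2]
grip_width: -0.0001
```

>>> apply_moves(dp=[[0,-0.009,0]], twist=[[0,0,0]], jaw=[255])

```text
clock: 9.05
tcp_pos: [0.5433, -0.1558, 0.3635]
orientation: [3.126, 0.307, -0.006]
contact_force: [2.4, -6.1, -0.2]
grip_width: -0.0
```

>>> apply_moves(dp=[[0,-0.012,0]], twist=[[0,0,0]], jaw=[255])

```text
clock: 9.15
tcp_pos: [0.5432, -0.1556, 0.3635]
orientation: [3.124, 0.305, -0.005]
contact_force: [2.6, -7.4, -0.6]
grip_width: 0.0004
```

Run:
```python
from h import *
from bench import r
o=r.get_obs();inlever(o,BP,1)
for n in("top","scene"):
    g=r.grab_frame(n);lever(g,"blue",BP)
```

```text
t 9.15 tcp [ 0.5432 -0.1556  0.3635] toolx deg 11.14 tilt [-0.003 -0.003 -1.   ] F [ 2.6 -7.4 -0.6] w 0.000 j [ 0.5   0.37 -0.42  1.84  0.19  0.97  0.2 ]
tool rel pivot, tool axes mm [-79.9  18.5]
blue 78 dir via centre -171.9 rmid 0.074 rect ((0.5439311265945435, -0.13396096229553223), (0.06354143470525742, 0.015481986105442047), 9.132280349731445)
blue 126 dir via centre -170.9 rmid 0.071 rect ((0.5476784110069275, -0.13331091403961182), (0.06546835601329803, 0.017626093700528145), 11.145570755004883)
```

>>> apply_moves(dp=[[0,-0.025,0],[0,-0.025,0],[0,-0.025,0]], twist=[[0,0,0],[0,0,0],[0,0,0]], jaw=[255,255,255])

```text
clock: 9.55
tcp_pos: [0.5422, -0.1539, 0.3637]
orientation: [3.115, 0.293, 0.002]
contact_force: [4.8, -11.3, -1.8]
grip_width: -0.0003
```

>>> apply_moves(dp=[[0,0.05,0],[0,0.15,0],[0,0.1,-0.1],[0,0,-0.3],[0,0,-0.35],[0,0,-0.2]], twist=[[0,0,0],[0,0,0],[0,0,0],[0,0,0],[0,0,0],[0,0,0]], jaw=[255,255,255,255,255,255])

```text
clock: 10.15
tcp_pos: [0.548, -0.1908, 0.4783]
orientation: [3.125, 0.296, -0.018]
contact_force: [0.1, 0.1, -1.3]
grip_width: -0.0
```

Run:
```python
from h import *
from bench import r
o=r.get_obs()
goto(o,station(RP,101,.062,.04,-1,.46),-79)
f=r.grab_frame("wrist");cv2.imwrite("pics/w6.png",f["color"][...,::-1])
for n in("top","scene"):
    g=r.grab_frame(n);lever(g,"blue",BP);lever(g,"red",RP)
```

```text
t 10.15 tcp [ 0.548  -0.1908  0.4783] toolx deg 10.83 tilt [-0.011 -0.003 -1.   ] F [ 0.1  0.1 -1.3] w -0.000 j [ 0.56  0.29 -0.42  1.67  0.13  1.21  0.3 ]
target [0.5384 0.109  0.46  ] dp units [ 0.393 -2.469  0.144] twist units [0.005 0.004 0.749]
blue 134 dir via centre -169.6 rmid 0.074 rect ((0.544406533241272, -0.1354532241821289), (0.06396892666816711, 0.017624229192733765), 10.60383129119873)
red 101 dir via centre 105.5 rmid 0.071 rect ((0.49165475368499756, 0.10977807641029358), (0.013935324735939503, 0.05933528393507004), 12.466167449951172)
blue 131 dir via centre -170.7 rmid 0.071 rect ((0.5476784110069275, -0.1333109438419342), (0.06546835601329803, 0.017626099288463593), 11.145541191101074)
red 175 dir via centre 101.0 rmid 0.073 rect ((0.49729615449905396, 0.11142374575138092), (0.021470896899700165, 0.06603315472602844), 12.79047679901123)
```

View pics/w6.png

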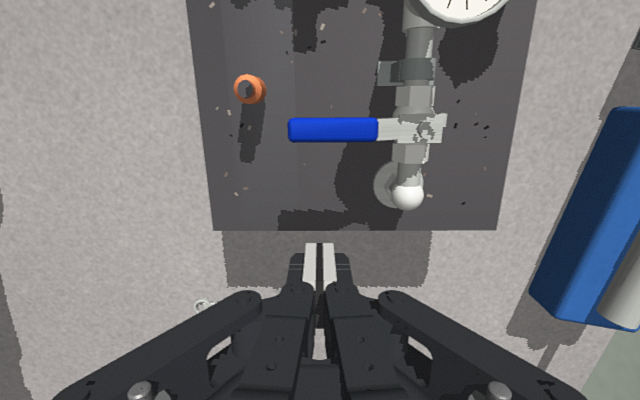

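Blue sleeve (333,129) stands square across its vertical-running pipe (u≈410). The joint readings agree with the stop. Now to red.

>>> apply_moves(dp=[[0.05,-0.33,0],[0.05,-0.33,0],[0.05,-0.33,0],[0.05,-0.33,0],[0.05,-0.33,0],[0.05,-0.33,0],[0.05,-0.33,0],[0,0,0],[0,0,0],[0,0,0],[0,0,0],[0,0,0],[0,0,0],[0,0,0],[0,0,0],[0,0,0],[0,0,0],[0,0,0],[0,0,0]], twist=[[0,0,0],[0,0,0],[0,0,0],[0,0,0],[0,0,0],[0,0,0],[0,0,0],[0,0,0.068],[0,0,0.068],[0,0,0.068],[0,0,0.068],[0,0,0.068],[0,0,0.068],[0,0,0.068],[0,0,0.068],[0,0,0.068],[0,0,0.068],[0,0,0.068],[0,0,0]], jaw=[255,255,255,255,255,255,255,255,255,255,255,255,255,255,255,255,255,255,255])

```text
clock: 12.2
tcp_pos: [0.5326, 0.0949, 0.4573]
orientation: [2.335, -2.046, -0.065]
contact_force: [0.4, 0.3, 0.1]
grip_width: -0.0001
```

Run:
```python
from h import *
from bench import r
o=r.get_obs()
goto(o,station(RP,102,.063,.038,-1,.46),-78)
```

```text
t 12.20 tcp [0.5326 0.0949 0.4573] toolx deg -82.47 tilt [-0.056  0.    -0.998] F [0.4 0.3 0.1] w -0.000 j [-0.    0.25 -0.34  1.78  0.07  1.19 -1.8 ]
target [0.5351 0.11   0.46  ] dp units [-0.122 -0.036 -0.024] twist units [ 0.026  0.005 -0.037]
```

>>> apply_moves(dp=[[-0.122,-0.036,0],[0,0,0]], twist=[[0.026,0.005,-0.037],[0,0,0]], jaw=[255,255])

```text
clock: 12.4
tcp_pos: [0.5348, 0.1098, 0.4556]
orientation: [2.448, -1.965, -0.002]
contact_force: [-0.8, 0.6, 0.8]
grip_width: 0.0
```

Run:
```python
from h import *
from bench import r
o=r.get_obs()
goto(o,station(RP,102,.063,.038,-1,.368),-78)
f=r.grab_frame("wrist");cv2.imwrite("pics/w7.png",f["color"][...,::-1])
```

```text
t 12.40 tcp [0.5348 0.1098 0.4556] toolx deg -77.50 tilt [-0.003 -0.001 -1.   ] F [-0.8  0.6  0.8] w 0.000 j [-0.01  0.24 -0.36  1.78  0.09  1.13 -1.76]
target [0.5351 0.11   0.368 ] dp units [-0.002 -0.005  0.73 ] twist units [ 0.001 -0.     0.004]
```

View pics/w7.png

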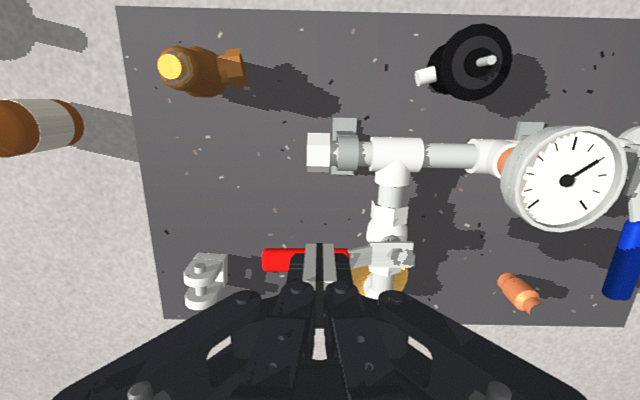

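```bash
cat > wr.py <<'E'
from h import *
from bench import r
def wrist(col,png=None):
    o=r.get_obs();M=Ro.from_rotvec(o["orientation"]).as_matrix();f=r.grab_frame("wrist")
    if png: cv2.imwrite(png,f["color"][...,::-1])
    H=f["hand_eye"];Rwc=M@H[:3,:3];twc=M@H[:3,3]+o["tcp_pos"]
    f["R"]=Rwc.T;f["t"]=-Rwc.T@twc
    m=mask(f,col);P=pts(f);m&=(abs(P[...,2]-.21)<.012)
    v,u=np.nonzero(m);X=ray(f,np.c_[u,v],.212);q=cv2.minAreaRect(X[:,:2].astype(np.float32))
    T=(X-o["tcp_pos"])@M*1e3
    print(col,len(X),"rect world",q,"tool y mm range",T[:,1].min().round(1),T[:,1].max().round(1),"tool x",T[:,0].min().round(1),T[:,0].max().round(1))
E
python3 - <<'E'
from wr import *
wrist("red")
E
```

```text
red 857 rect world ((0.494022011756897, 0.11174128949642181), (0.01968025602400303, 0.06582989543676376), 12.177940368652344) tool y mm range 28.0 47.8 tool x -45.5 20.3
```

>>> apply_moves(dp=[[0,0,0.2],[0,0,0.2],[0,0,0.2],[0,0,0.1],[0,0,0]], twist=[[0,0,0],[0,0,0],[0,0,0],[0,0,0],[0,0,0]], jaw=[255,255,255,255,255])

```text
clock: 13.0
tcp_pos: [0.5353, 0.1027, 0.3692]
orientation: [2.431, -1.974, -0.007]
contact_force: [0.0, -0.1, 0.2]
grip_width: 0.0003
```

Run:
```python
from wr import *
o=r.get_obs()
goto(o,station(RP,102,.063,.022,-1,.368),-78)
wrist("red")
```

```text
t 13.00 tcp [0.5353 0.1027 0.3692] toolx deg -78.16 tilt [-0.009 -0.005 -1.   ] F [ 0.  -0.1  0.2] w 0.000 j [-0.02  0.33 -0.35  1.88  0.14  0.96 -1.79]
target [0.5194 0.1067 0.368 ] dp units [-0.059  0.123  0.011] twist units [ 0.005 -0.001 -0.001]
red 379 rect world ((0.4916022717952728, 0.11704930663108826), (0.016841167584061623, 0.05358382314443588), 11.627509117126465) tool y mm range 29.9 46.8 tool x -50.2 3.4
```

>>> apply_moves(dp=[[-0.06,0.06,0],[0,0.05,0],[0,0.03,0],[-0.014,0.041,0.005],[-0.014,0.041,0.005],[-0.014,0.041,0.005],[-0.014,0.041,0.005],[0,0,0]], twist=[[0.005,0,0],[0,0,0],[0,0,0],[0,0,-0.035],[0,0,-0.035],[0,0,-0.035],[0,0,-0.035],[0,0,0]], jaw=[255,255,255,255,255,255,255,255])

```text
clock: 13.85
tcp_pos: [0.4976, 0.1081, 0.3752]
orientation: [-2.698, 1.58, -0.03]
contact_force: [-0.4, -0.4, 0.8]
grip_width: 0.0003
```

Run:
```python
from wr import *
o=r.get_obs();inlever(o,RP,1)
wrist("red","pics/w8.png")
for n in("top","scene"):
    g=r.grab_frame(n);lever(g,"red",RP);lever(g,"blue",BP)
```

```text
t 13.85 tcp [0.4976 0.1081 0.3752] toolx deg -60.71 tilt [ 0.024  0.003 -1.   ] F [-0.4 -0.4  0.8] w 0.000 j [ 0.02  0.26 -0.42  1.96  0.14  0.92 -1.53]
tool rel pivot, tool axes mm [-65.5 -21.4]
red 880 rect world ((0.48657336831092834, 0.1108742505311966), (0.012359485030174255, 0.06461101025342941), 21.755691528320312) tool y mm range 2.2 15.6 tool x -41.8 22.9
red 0 dir via centre nan rmid nan rect ((0.0, 0.0), (0.0, 0.0), 0.0)
blue 133 dir via centre -169.7 rmid 0.074 rect ((0.544147789478302, -0.1353369802236557), (0.06440600752830505, 0.01747656986117363), 10.05745792388916)
red 56 dir via centre 108.5 rmid 0.086 rect ((0.4905400574207306, 0.11193016171455383), (0.01618345081806183, 0.06413500010967255), 29.103971481323242)
blue 118 dir via centre -170.7 rmid 0.068 rect ((0.5481041073799133, -0.1333351731300354), (0.06464235484600067, 0.01741386018693447), 11.145581245422363)h.py:42: RuntimeWarning: Mean of empty slice.
  v,u=np.nonzero(m);R=ray(f,np.c_[u,v],.212)[:,:2];d=R.mean(0)-P
  ret = um.true_divide(
```

View pics/w8.png

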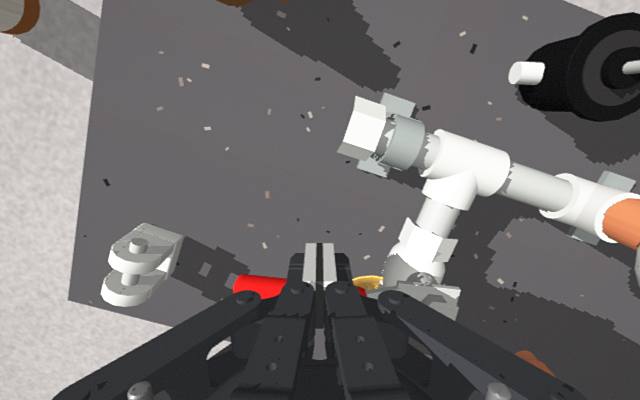

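Run:
```python
from wr import *
goto(r.get_obs(),station(RP,118,.063,.022,-1,.366),-61)
```

```text
t 14.00 tcp [0.4978 0.108  0.3749] toolx deg -60.88 tilt [ 0.022  0.002 -1.   ] F [ 0.3 -0.4 -1.4] w 0.000 j [ 0.02  0.26 -0.42  1.96  0.14  0.92 -1.53]
target [0.5008 0.1065 0.366 ] dp units [ 0.023 -0.015  0.074] twist units [-0.01  -0.004  0.001]
```

>>> apply_moves(dp=[[0,0,0.05],[0,0,0.04],[-0.014,0.041,0.012],[-0.014,0.041,0.012],[-0.014,0.041,0.012],[-0.014,0.041,0.012],[-0.014,0.041,0.012],[0,0,0]], twist=[[-0.01,-0.004,0],[0,0,0],[-0.002,0,-0.034],[-0.002,0,-0.034],[-0.002,0,-0.034],[-0.002,0,-0.034],[-0.002,0,-0.034],[0,0,0]], jaw=[255,255,255,255,255,255,255,255])

```text
clock: 14.8
tcp_pos: [0.4793, 0.1053, 0.3598]
orientation: [2.952, -1.069, 0.002]
contact_force: [0.1, 0.2, -0.2]
grip_width: -0.0002
```

Run:
```python
from wr import *
o=r.get_obs();inlever(o,RP,1)
wrist("red","pics/w9.png")
g=r.grab_frame("scene");lever(g,"red",RP);cv2.imwrite("pics/s9.png",g["color"][...,::-1])
```

```text
t 14.80 tcp [0.4793 0.1053 0.3598] toolx deg -39.83 tilt [ 0.001 -0.002 -1.   ] F [ 0.1  0.2 -0.2] w -0.000 j [ 0.07  0.27 -0.48  2.01  0.16  0.9  -1.19]
tool rel pivot, tool axes mm [-65.8 -29.5]
red 227 rect world ((0.4602774977684021, 0.10560492426156998), (0.011082857847213745, 0.04822118580341339), 16.67767333984375) tool y mm range 0.6 28.6 tool x -38.2 2.7
red 3 dir via centre 123.7 rmid 0.096 rect ((0.4575376510620117, 0.12066002935171127), (1.0244548320770264e-08, 0.005142961163073778), 29.115781784057617)
```

View pics/s9.png

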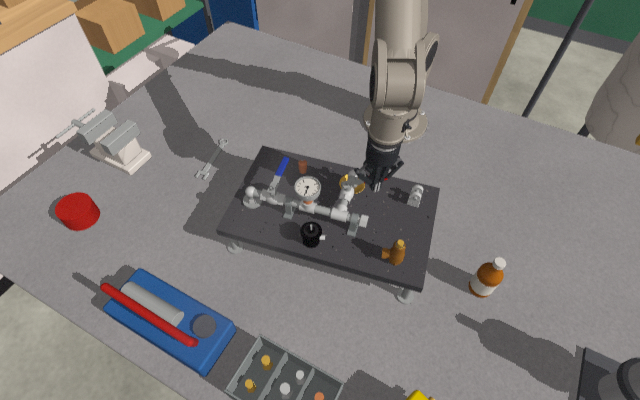

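>>> apply_moves(dp=[[-0.014,0.041,-0.02],[-0.014,0.041,-0.02],[-0.014,0.041,0.003],[-0.014,0.041,0.003],[-0.014,0.041,0.003],[-0.014,0.041,0.003],[0,0,0]], twist=[[0,0,-0.029],[0,0,-0.029],[0,0,-0.029],[0,0,-0.029],[0,0,-0.029],[0,0,-0.029],[0,0,0]], jaw=[255,255,255,255,255,255,255])

```text
clock: 15.6
tcp_pos: [0.4577, 0.0902, 0.3629]
orientation: [-3.09, 0.513, -0.007]
contact_force: [0.0, 0.1, -0.4]
grip_width: 0.0
```

Run:
```python
from wr import *
o=r.get_obs();inlever(o,RP,1)
wrist("red","pics/w10.png")
g=r.grab_frame("scene");lever(g,"red",RP)
```

```text
t 15.60 tcp [0.4577 0.0902 0.3629] toolx deg -18.86 tilt [ 0.006  0.008 -1.   ] F [ 0.   0.1 -0.4] w 0.000 j [ 0.16  0.23 -0.55  2.05  0.15  0.89 -0.8 ]
tool rel pivot, tool axes mm [-66.4 -29.8]
red 388 rect world ((0.44009125232696533, 0.08506958186626434), (0.012932602316141129, 0.04843506962060928), 40.705474853515625) tool y mm range 0.3 28.4 tool x -39.4 2.9
red 20 dir via centre 146.7 rmid 0.044 rect ((0.4738727807998657, 0.06385941058397293), (0.01720067299902439, 0.010644088499248028), 68.20753479003906)
```

View pics/w10.png

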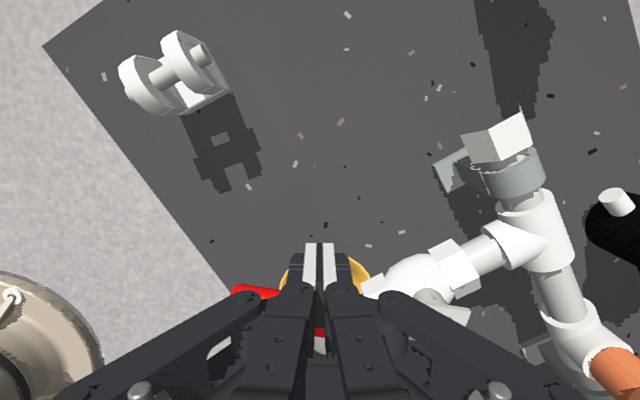

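>>> apply_moves(dp=[[-0.012,0.041,0],[-0.012,0.041,0],[-0.012,0.041,0],[-0.012,0.041,0],[-0.012,0.041,0],[-0.01,0.035,0],[0,0,0]], twist=[[0,0,-0.027],[0,0,-0.027],[0,0,-0.027],[0,0,-0.027],[0,0,-0.027],[0,0,-0.027],[0,0,0]], jaw=[255,255,255,255,255,255,255])

```text
clock: 16.4
tcp_pos: [0.444, 0.0704, 0.3624]
orientation: [-3.123, -0.02, -0.006]
contact_force: [-0.6, 0.7, -0.4]
grip_width: -0.0
```

Run:
```python
from wr import *
o=r.get_obs();inlever(o,RP,1)
wrist("red","pics/w11.png")
g=r.grab_frame("scene");lever(g,"red",RP)
g=r.grab_frame("top");lever(g,"blue",BP)
```

```text
t 16.40 tcp [0.444  0.0704 0.3624] toolx deg 0.73 tilt [ 0.004  0.019 -1.   ] F [-0.6  0.7 -0.4] w -0.000 j [ 0.25  0.21 -0.6   2.09  0.13  0.88 -0.41]
tool rel pivot, tool axes mm [-66.7 -30.7]
red 395 rect world ((0.42940595746040344, 0.06054841727018356), (0.012740244157612324, 0.04862605407834053), 59.214683532714844) tool y mm range 0.2 29.1 tool x -39.1 3.1
red 31 dir via centre 167.2 rmid 0.048 rect ((0.46456804871559143, 0.05096815526485443), (0.01680227741599083, 0.014304926618933678), 76.16304016113281)
blue 137 dir via centre -169.6 rmid 0.075 rect ((0.5441753268241882, -0.13549651205539703), (0.06443939357995987, 0.017624229192733765), 10.60383129119873)
```

View pics/w11.png

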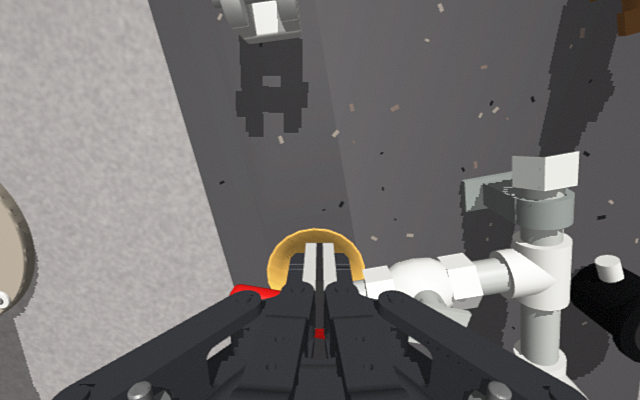

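>>> apply_moves(dp=[[-0.01,0.035,0],[-0.01,0.035,0],[-0.006,0.025,0],[-0.003,0.02,0]], twist=[[-0.005,0,-0.025],[0,0,-0.022],[0,0,-0.018],[0,0,-0.008]], jaw=[255,255,255,255])

```text
clock: 16.95
tcp_pos: [0.4405, 0.0601, 0.3618]
orientation: [-3.118, -0.261, -0.001]
contact_force: [-3.1, 5.0, 2.9]
grip_width: 0.0003
```

>>> apply_moves(dp=[[-0.003,0.015,0],[-0.003,0.015,0]], twist=[[0,0,0],[0,0,0]], jaw=[255,255])

```text
clock: 17.15
tcp_pos: [0.4403, 0.058, 0.3619]
orientation: [-3.116, -0.259, -0.001]
contact_force: [-0.8, 5.3, 2.0]
grip_width: -0.0003
```

Run:
```python
from wr import *
o=r.get_obs();inlever(o,RP,1)
wrist("red")
g=r.grab_frame("scene");lever(g,"red",RP)
```

```text
t 17.15 tcp [0.4403 0.058  0.3619] toolx deg 9.51 tilt [-0.001  0.015 -1.   ] F [-0.8  5.3  2. ] w -0.000 j [ 0.29  0.2  -0.62  2.1   0.13  0.88 -0.23]
tool rel pivot, tool axes mm [-66.8 -28.9]
red 322 rect world ((0.4272851049900055, 0.04576297104358673), (0.012404385954141617, 0.04801827669143677), 68.30397033691406) tool y mm range 1.1 28.3 tool x -38.5 3.1
red 42 dir via centre -179.5 rmid 0.051 rect ((0.4491833448410034, 0.03978686034679413), (0.04509421065449715, 0.016747714951634407), 4.936436176300049)
```

>>> apply_moves(dp=[[0,0.018,0],[0,0.018,0],[0,0.018,0]], twist=[[0,0,0],[0,0,-0.006],[0,0,-0.006]], jaw=[255,255,255])

```text
clock: 17.55
tcp_pos: [0.4405, 0.0522, 0.3614]
orientation: [-3.112, -0.299, 0.004]
contact_force: [-1.9, 4.8, 2.9]
grip_width: -0.0001
```

>>> apply_moves(dp=[[0,0.015,0],[0,0.015,0]], twist=[[0,0,0],[0,0,0]], jaw=[255,255])

```text
clock: 17.75
tcp_pos: [0.4407, 0.0491, 0.3613]
orientation: [-3.112, -0.298, 0.006]
contact_force: [-2.1, 4.5, 3.5]
grip_width: 0.0002
```

Run:
```python
from wr import *
o=r.get_obs();inlever(o,RP,1)
g=r.grab_frame("scene");lever(g,"red",RP)
```

```text
t 17.75 tcp [0.4407 0.0491 0.3613] toolx deg 10.94 tilt [-0.006  0.015 -1.   ] F [-2.1  4.5  3.5] w 0.000 j [ 0.31  0.2  -0.61  2.1   0.13  0.88 -0.19]
tool rel pivot, tool axes mm [-67.3 -21.7]
red 47 dir via centre -171.1 rmid 0.056 rect ((0.445546954870224, 0.03263445943593979), (0.05120032653212547, 0.017007289454340935), 7.302165985107422)
```

>>> apply_moves(dp=[[0,0.012,0]], twist=[[0,0,0]], jaw=[255])

```text
clock: 17.9
tcp_pos: [0.4409, 0.0476, 0.3612]
orientation: [-3.112, -0.297, 0.007]
contact_force: [-1.7, 5.3, 4.3]
grip_width: 0.0002
```

>>> apply_moves(dp=[[0,0.012,0]], twist=[[0,0,0]], jaw=[255])

```text
clock: 18.0
tcp_pos: [0.441, 0.0464, 0.3611]
orientation: [-3.112, -0.297, 0.008]
contact_force: [-2.9, 4.1, 3.0]
grip_width: 0.0001
```

>>> apply_moves(dp=[[0,0.012,0]], twist=[[0,0,0]], jaw=[255])

```text
clock: 18.1
tcp_pos: [0.4412, 0.0453, 0.3611]
orientation: [-3.112, -0.297, 0.009]
contact_force: [-1.7, 5.5, 3.4]
grip_width: -0.0005
```

>>> apply_moves(dp=[[0,0.012,0]], twist=[[0,0,0]], jaw=[255])

```text
clock: 18.2
tcp_pos: [0.4413, 0.0448, 0.3612]
orientation: [-3.11, -0.297, 0.009]
contact_force: [-3.0, 10.2, 2.9]
grip_width: 0.0002
```

The force rose to about 10 N and motion slowed, so it is at the stop. One confirming push of three rows, as for blue, then a check.

>>> apply_moves(dp=[[0,0.02,0],[0,0.02,0],[0,0.02,0]], twist=[[0,0,0],[0,0,0],[0,0,0]], jaw=[255,255,255])

```text
clock: 18.5
tcp_pos: [0.4415, 0.0435, 0.3612]
orientation: [-3.101, -0.302, 0.011]
contact_force: [-3.3, 11.6, 4.2]
grip_width: 0.0001
```

Run:
```python
from wr import *
o=r.get_obs();inlever(o,RP,1)
g=r.grab_frame("scene");lever(g,"red",RP)
```

```text
t 18.50 tcp [0.4415 0.0435 0.3612] toolx deg 11.14 tilt [-0.01   0.025 -1.   ] F [-3.3 11.6  4.2] w 0.000 j [ 0.32  0.2  -0.61  2.1   0.12  0.89 -0.16]
tool rel pivot, tool axes mm [-67.6 -16.4]
red 44 dir via centre -167.4 rmid 0.056 rect ((0.4476562738418579, 0.024858340620994568), (0.05019692704081535, 0.015741119161248207), 25.871973037719727)
```

Retract (tool −y), rise, and inspect.

>>> apply_moves(dp=[[0,-0.05,0],[0,-0.15,0],[0,-0.15,0],[0,0,-0.25],[0,0,-0.35],[0,0,-0.35],[0,-0.35,0],[0,-0.35,0],[0,-0.35,0],[0,0,0]], twist=[[0,0,0],[0,0,0],[0,0,0],[0,0,0],[0,0,0],[0,0,0],[0,0,0],[0,0,0],[0,0,0],[0,0,0]], jaw=[255,255,255,255,255,255,255,255,255,255])

```text
clock: 19.55
tcp_pos: [0.4116, 0.2022, 0.4799]
orientation: [-3.118, -0.273, 0.019]
contact_force: [0.1, -0.4, -0.1]
grip_width: 0.0001
```

Run:
```python
from wr import *
o=r.get_obs();where(o)
for n in("scene","top"):
    g=r.grab_frame(n);lever(g,"red",RP);lever(g,"blue",BP);cv2.imwrite(f"pics/{n}F.png",g["color"][...,::-1])
```

```text
t 19.55 tcp [0.4116 0.2022 0.4799] toolx deg 10.03 tilt [-0.013  0.011 -1.   ] F [ 0.1 -0.4 -0.1] w 0.000 j [ 0.14  0.11 -0.76  1.91  0.06  1.16 -0.47]
red 117 dir via centre -169.5 rmid 0.071 rect ((0.43994587659835815, 0.02711927518248558), (0.0653957650065422, 0.017511216923594475), 12.042609214782715)
blue 130 dir via centre -170.7 rmid 0.071 rect ((0.5476784110069275, -0.1333109438419342), (0.06546835601329803, 0.017626099288463593), 11.145541191101074)
red 71 dir via centre -168.5 rmid 0.073 rect ((0.4370446801185608, 0.02471097931265831), (0.060256436467170715, 0.014437977224588394), 14.309134483337402)
blue 137 dir via centre -169.7 rmid 0.075 rect ((0.544147789478302, -0.1353369653224945), (0.06440600752830505, 0.01747656613588333), 10.057462692260742)
```

View pics/sceneF.png

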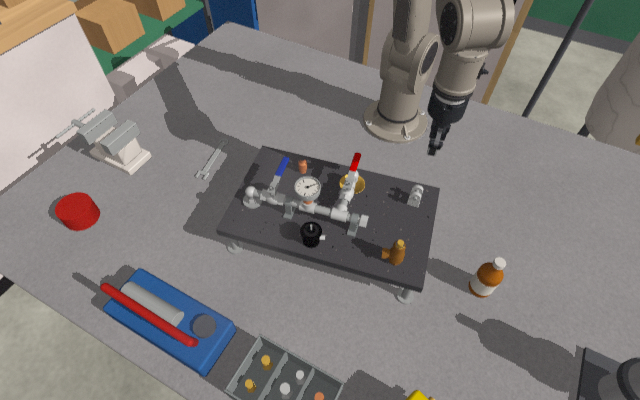

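View pics/topF.png

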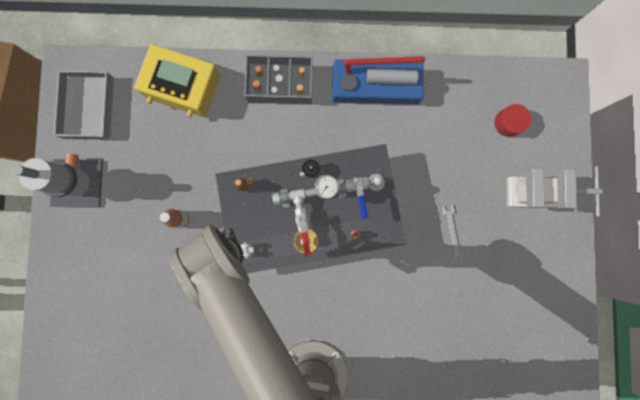

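Both levers point to the ledge front: scene view red (355,161) and blue (282,165), top view red (306,244) and blue (363,207). The loose parts stand at the same pixels as at the start, and the gripper hangs free. Handing in.

Run:
```python
from bench import r
print(r.hand_in())
```

```text
the job is handed in; nothing more can be done
None
```

I closed the blue block lever to its stop, then opened the red bleed lever to its stop, and handed the job in at about 20 s of the 67 s allowed. No verdict was reported.

- **Pushing:** I used only the shut fingertips. The wrist force read 4–6 N while each lever moved and about 12 N at each stop, against the 45 N limit. These are readings at the end of each move call.
- **Blue lever:** it had closed before red was touched. The final pictures put its direction at 10–11°, where its stop should be 11.3°.
- **Red lever:** the scene camera reads 12.0°. The top camera, where the arm partly hid the sleeve, reads 14.3°. That is 3° past the stop angle, so I take it as measurement noise. The clear rise in force also showed it was at the stop.
- **Loose parts:** compared by eye, those visible stand where they did at the start. The cup under the ledge could not be seen, but nothing went near it.
- **Arm:** it hangs clear of everything, with no contact force.

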